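# Pack the probe-station kit box

### The arm

A 7-joint arm with a two-finger parallel gripper is mounted at the origin on a cart in front of the work surface, level with it; the furniture and walls round the work are solid. World frame = base frame: x ahead of the robot, y to its left, z up, the work surface at z = 0. Lengths are in m, angles in rad, forces in N, time in s.
With the tool pointing down it reaches from about 0.4 to 0.85 m from the base axis. Payload 4.5 kg.
Tool frame: the origin (TCP) lies between the finger pads; the fingertips stand 11 mm ahead of it and the grasp point (between the pads) lies 8 mm behind it (r.tip_reach is the distance from the TCP to the fingertips, in m); x points along the fingers, y is the direction in which the jaws open and shut, and the axes are right-handed (so a half turn about x gives the same grasp; the last joint's range is limited). The gripper opens to 88 mm and grips with 3 to 60 N. Pads are 18 mm wide; open, the fingers measure 123 mm over their backs; the gripper's body (75 mm by 187 mm) begins 45 mm behind the grasp point.
Start: joints at [-1.219, 0.689, -0.195, 1.565, 0.157, 0.902, -0.215], TCP at [0.195, 0.594, 0.25] pointing down, gripper open.
Joint ranges: [-3.01, 3.01], [-0.46, 2.08], [-1.47, 1.51], [0.13, 2.56], [-1, 4.14], [0.04, 2.09], [-2.66, 2.66]. Speed limits (rad/s): [2.57, 2.57, 3.14, 3.14, 3.14, 3.14, 3.14].

### API

Orientations are given as a unit quaternion [x, y, z, w].
In Python, from plant import r gives the robot as it stands.
- The arm moves only by the tool drive_tool, never from a script. Its argument "deltas" is a list of rows, each a list of 3 entries, a list of its own where there are three numbers: the turn, a rotation vector about the tool's x, y, z in degrees, then the shift along the tool's x, y, z in cm, then the finger opening in cm, from 0 to 8.81. A call has 1 to 12 rows; each row shifts and turns the commanded pose from where the row before left it, along the tool's axes as they then stand; what a row does not reach is not made up. A row lasts 1/12 s, in which the tool goes at most 41.7 mm and 7.16 degrees, less where a joint would pass 70% of its speed; a pose out of reach is approached as far as the arm can. A call is refused whole if a number of a shift passes 4.17 or a number of a turn 7.16, either way. A call with a gripper value outside its range is refused whole. The fingers move at their own pace and stop on an object; "force" is the grip in N (left out, the last holds). Time passes only in rows, so rows that do not move let the fingers close. It gives the time, the measured TCP pose, the force and the opening at its end, in the units of the state.
- r.get_state(): the state, without advancing time (a new reading comes with each control period).
- r.snapshot(name): name is "side" or "top" or "wrist"; returns a dict with "color" (400x640x3 uint8, red, green, blue), "fov_y" (degrees; the focal length in pixels is half the picture's height over the tangent of half this angle, whatever the lens; pixels are square), "cx", "cy" (the principal point, pixels), "extrinsics" (4x4, takes a point from world to camera coordinates); the wrist camera has in their place "tool_from_camera" (4x4, takes a point from camera to tool coordinates, whose origin is the TCP and whose axes are the tool frame's). Camera axes: x right, y up, looking along -z (the intrinsics and any distortion apply to the point x, -y, -z); pixel columns grow to the right and rows downward; lengths in m; the calibration is good to about 2 mm. A picture is of the moment at which its call begins: read the wrist's pose just before it. There is no depth.
- r.finish_job(): hands the job in, once; it reports no verdict.
The state is a dict: "clock": time; "q": joint angles; "qd": joint speeds; "joint_torque": joint torques, N m; "tool_pos": TCP position; "eef_rot": TCP orientation; "contact_force": force on the tool from outside, world axes, zero at the start; "moment": the same for the moment, N m; "opening": opening from 0.0 (shut) to 1.0 (fully open).
Only numpy, scipy, OpenCV 4.12 (cv2) and the standard library are available. Lean on these libraries where they do the work, as an engineer would, in place of code of your own. Each camera call takes 0.05 s, during which the arm holds its last target. There are 200 camera calls.

### The job

Pack the two flat hinged boxes from the sloping stand into the grey open kit box, each standing upright on edge, square across the box and right down on its floor, in one row with the eyepiece loupe and the black signal box that already stand there. There is just room for all four once the loupe and the signal box, now spread out, are closed up; all four must end upright on the kit box's floor. Leave the other things on the desk where they are.

Things in the scene. Friction and masses are not known exactly. Their poses are not given: they have to be found in the camera images.
- kit_box: Grey open plastic box, fixed to the desk. Outside 114.5 (x) x 82 (y) x 20 mm high, walls and floor 4 mm, so inside 106.5 x 74 mm and 16 mm deep. Origin: centre of its underside; x along its long side (the row runs along x), z up. The four things to pack take 103 mm of its length.
- stand: Fixed stand, base 95 (x) x 205 (y) x 8 mm, origin under its centre, with two bays at y = +52.5 and -52.5 mm. Each holds a flat box on edge, leaning 30 degrees from vertical, top towards the stand's -x. A bay's floor starts at x = 0, z = 18 mm below a 44 mm wide back-rest, and is 26.5 mm deep; front lip 10 mm and side cheeks 12 mm high along the lean (78 mm over both cheeks).
- sample_box: Flat white lidded box, the thicker and narrower one (lid fixed), 60 x 60 x 24 mm. Origin: centre of its underside; z through its thickness, y along its hinge; 30 mm from the origin to the hinge edge (+x), 31 mm to the other edge, where a tab stands 2 mm further. Starts in either bay of the stand on its hinge edge, +x down along the lean, z away from the robot.
- probe_box: Flat lidded box with dark lower half, the thinner and wider one (lid fixed), 64 (x) x 68 (y) x 20 mm. Origin: centre of its underside; z through its thickness, y along its hinge; 32 mm from the origin to the hinge edge (+x), 33 mm to the other. Starts in the other bay in the same way.
- loupe: Black round eyepiece loupe, 35 mm in diameter, 34 mm high, standing loose in the kit box near its -x end with about 15 mm free to the end wall. Origin: centre of its underside, z up.
- junction_box: Small black signal box, 62 (x) x 48 (y) x 24 mm, with a round connector 12 mm long on its -x end. Stands loose on its +x end in the kit box, connector up, about 15 mm from the +x end wall. Origin: centre of the underside face, 37.4 mm from its +x end; z through its 24 mm thickness, at the start along the kit box's +x.
- marker: Bystander: black felt marker, 131 mm long, lying on the desk. Origin: centre of its underside.
- usb_stick: Bystander: memory stick 18 x 49 x 9 mm on the desk. Origin: centre of its underside.
- petri_dish: Bystander: clear round dish, 57 mm in diameter, 13 mm high. Origin: centre of its underside.
- tape_white: Bystander: roll of white tape lying flat, 68 mm in diameter, 19 mm high. Origin: centre of its underside.
- battery_9v: Bystander: block battery 18 x 29 x 47 mm, standing. Origin: centre of its underside.
- ball_pen: Bystander: pen, 147 mm long, lying. Origin: centre of its underside.
Things that resemble listed ones, but are neither listed nor needed, are in the scene too. Of the things like the junction_box, leave any that is blue or yellow; of the rest the larger one is meant.

How it is judged:
At the end, for the whole second after the job is handed in: The two hinged boxes and the signal box stand on edge inside the kit box, their thickness within 0.15 rad of the box's long direction, on its floor (within about 5 mm), and the loupe stands upright (within 0.15 rad) on the floor inside it; all at rest (x of sample_box in the frame of kit_box between -0.055 and 0.055 m and y of sample_box in the frame of kit_box between -0.022 and 0.022 m and z of sample_box in the frame of kit_box between 0.0276 and 0.0386 m and angle between the z axis of each of sample_box, probe_box, junction_box and the x axis of kit_box, either way round below 0.15 rad and linear speed of each of sample_box, probe_box, junction_box, loupe below 0.02 m/s and x of probe_box in the frame of kit_box between -0.055 and 0.055 m and y of probe_box in the frame of kit_box between -0.022 and 0.022 m and z of probe_box in the frame of kit_box between 0.0296 and 0.0406 m and x of junction_box in the frame of kit_box between -0.055 and 0.055 m and y of junction_box in the frame of kit_box between -0.022 and 0.022 m and z of junction_box in the frame of kit_box between 0.0354 and 0.0464 m and x of loupe in the frame of kit_box between -0.055 and 0.055 m and y of loupe in the frame of kit_box between -0.03 and 0.03 m and z of loupe in the frame of kit_box between 0 and 0.008 m and angle between loupe's own z axis and vertical below 0.15 rad); the robot touches nothing.
It fails at once if a bystander on the desk (marker, memory stick, dish, tape, battery, pen) is moved by more than 30 mm (distance of any of marker, usb_stick, petri_dish, tape_white, battery_9v, ball_pen from where it was at the start of the episode above 0.03 m).
It also fails if it takes over 72 s, if anything falls off the work surface, if the arm or the gripper's body presses on something with over 40 N, if the wrist force passes 120 N, or if a joint passes its speed limit or range.

## Working session

There is one attempt and no reset: what is moved stays moved. The work goes in short steps, Python scripts to look and compute and a tool call to move; the robot and the scene stay as the last step left them, time stands still between calls to the robot, and variables do not carry over. Pictures are saved under pics/ and viewed, about 8 in all and at most 12, crops included, and the job is handed in when it is done.

Besides the shell and the picture viewer there is one more tool, called after ">>>" by a JSON object that holds its "method" and its "body". drive_tool: Moves the arm, as the interface text tells. Its arguments: {"type":"object","properties":{"deltas":{"type":"array","items":{"type":"array"}},"force":{"type":"number"}},"required":["deltas"]}

```bash
mkdir -p pics; ls; cat > h.py <<'E'
import numpy as np, cv2
from plant import r
from scipy.spatial.transform import Rotation as R
def snap(n, f=None):
    s=r.get_state(); d=r.snapshot(n); 
    if f: cv2.imwrite('pics/'+f, d['color'][:,:,::-1])
    if n=='wrist':
        T=np.eye(4);T[:3,:3]=R.from_quat(s['eef_rot']).as_matrix();T[:3,3]=s['tool_pos']
        d['wc']=T@np.array(d['tool_from_camera'])
    else: d['wc']=np.linalg.inv(np.array(d['extrinsics']))
    d['f']=200/np.tan(np.radians(d['fov_y'])/2)
    return d
def ray(d,u,v):
    x=np.array([(u-d['cx'])/d['f'],-(v-d['cy'])/d['f'],-1.])
    return d['wc'][:3,3], d['wc'][:3,:3]@x
def onz(d,u,v,z):
    o,w=ray(d,u,v); return o+w*(z-o[2])/w[2]
def proj(d,p):
    c=np.linalg.inv(d['wc'])@np.append(p,1); return d['cx']-d['f']*c[0]/c[2], d['cy']+d['f']*c[1]/c[2]
def tri(d1,p1,d2,p2):
    o1,w1=ray(d1,*p1);o2,w2=ray(d2,*p2)
    A=np.stack([w1,-w2],1);t=np.linalg.lstsq(A,o2-o1,rcond=None)[0]
    a,b=o1+w1*t[0],o2+w2*t[1];return (a+b)/2,np.linalg.norm(a-b)
E
python3 - <<'E'
from h import *
print(r.get_state())
for n in ('side','top','wrist'):
    d=snap(n,n+'0.png'); print(n,{k:v for k,v in d.items() if k!='color'})
E
```

```text
pics
{'clock': 0.0, 'q': array([-1.2191565 ,  0.68997192, -0.19452825,  1.56634094,  0.15730085,
        0.90250937, -0.21511932]), 'qd': array([-0.00022807,  0.00119117,  0.00039027, -0.00032586, -0.00031775,
        0.00025884, -0.00072045]), 'joint_torque': array([ 1.28112475e-06, -5.27551889e+01, -1.26672529e+00, -1.53426075e+01,
       -5.26136812e-02,  6.44539236e-03,  1.65593460e-04]), 'tool_pos': array([0.19516942, 0.5930982 , 0.24891874]), 'eef_rot': array([ 0.11122746,  0.69825822, -0.11252107,  0.69814247]), 'contact_force': array([ 0.18135207, -0.6642236 , -0.05949044]), 'moment': array([ 0.00944089, -0.01946364, -0.02248976]), 'opening': 0.9968376938400115}
side {'fov_y': 49.616999266908856, 'cx': 317.7359700115082, 'cy': 196.6346524258636, 'extrinsics': array([[-0.97555935, -0.21966467,  0.00560281,  0.58174929],
       [ 0.08999031, -0.37613724,  0.92218356, -0.07874603],
       [-0.20046372,  0.90014899,  0.38671189, -1.13663385],
       [ 0.        ,  0.        ,  0.        ,  1.        ]]), 'wc': array([[-0.97555935,  0.08999031, -0.20046372,  0.34676349],
       [-
[... 876 characters left out ...]
 'cx': 315.470850593916, 'cy': 193.40589987727856, 'tool_from_camera': array([[-2.87756535e-04,  2.58375215e-01, -9.66044598e-01,
        -1.35081958e-01],
       [ 9.99999763e-01, -5.30560949e-04, -4.39772933e-04,
         9.82033928e-04],
       [-6.26171965e-04, -9.66044495e-01, -2.58375001e-01,
        -6.60080242e-02],
       [ 0.00000000e+00,  0.00000000e+00,  0.00000000e+00,
         1.00000000e+00]]), 'wc': array([[ 0.31185203, -0.91795425, -0.24516996,  0.13283539],
       [ 0.95012968,  0.30091539,  0.08187507,  0.61494414],
       [-0.00138215, -0.25847616,  0.96601665,  0.3840513 ],
       [ 0.        ,  0.        ,  0.        ,  1.        ]]), 'f': np.float64(289.0187858433378)}
```

View pics/top0.png

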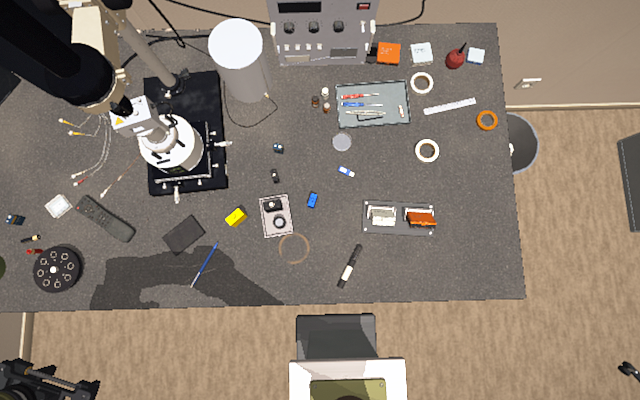

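View pics/side0.png

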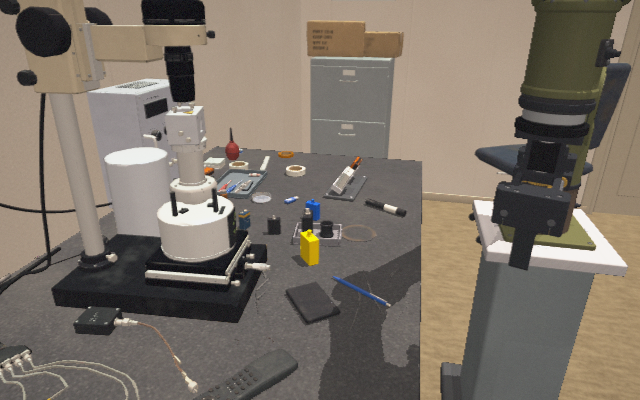

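```bash
python3 - <<'E'
from h import *
d=snap('top')
for n,p in dict(kit=[(260,197),(289,195),(293,234),(264,238)],stand=[(363,201),(435,201),(437,234),(363,232)],c1=[(278,147)],c2=[(275,176)],micro=[(226,190),(225,72)]).items():
    print(n,[onz(d,*q,0.02 if n=='kit' else 0)[:2].round(3).tolist() for q in p])
c=d['color'][125:275,180:460]; cv2.imwrite('pics/topcrop.png',cv2.resize(c,None,fx=2.8,fy=2.8,interpolation=cv2.INTER_CUBIC)[:,:,::-1])
print(R.from_quat(r.get_state()['eef_rot']).as_matrix().round(3))
E
```

```text
kit [[0.607, 0.235], [0.61, 0.152], [0.498, 0.142], [0.489, 0.224]]
stand [[0.59, -0.062], [0.584, -0.272], [0.488, -0.271], [0.5, -0.058]]
c1 [[0.76, 0.184]]
c2 [[0.672, 0.194]]
micro [[0.634, 0.338], [1.003, 0.345]]
[[-0.     0.312  0.95 ]
 [-0.001  0.95  -0.312]
 [-1.    -0.001  0.   ]]
```

View pics/topcrop.png

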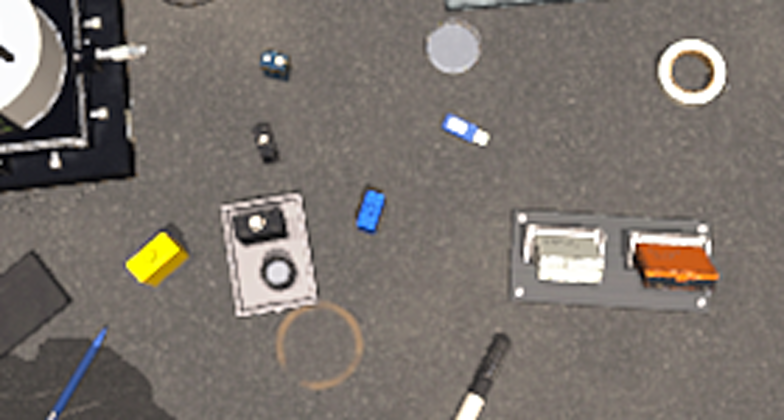

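>>> {"method": "drive_tool", "body": {"deltas": [[[-5.8,0,0],[0,0,0],8.8],[[-5.8,0,0],[0,0,0],8.8],[[-5.8,0,0],[0,0,0],8.8],[[-5.8,0,0],[0,0,0],8.8],[[0,0,0],[0,-3.3,2.3],8.8],[[0,0,0],[0,-3.3,2.3],8.8],[[0,0,0],[0,-3.3,2.3],8.8],[[0,0,0],[0,-3.3,2.3],8.8],[[0,0,0],[0,-3.3,2.3],8.8],[[0,0,0],[0,-3.3,2.3],8.8],[[0,0,0],[0,-3.3,2.3],8.8],[[0,0,0],[0,-3.3,2.3],8.8]]}}

```text
clock: 1.2
tool_pos: [0.4025, 0.345, 0.2497]
eef_rot: [-0.031, 0.706, 0.031, 0.706]
contact_force: [0.5, 1.0, -0.3]
opening: 0.999
```

>>> {"method": "drive_tool", "body": {"deltas": [[[0,0,0],[0,-3.3,2.3],8.8],[[0,0,0],[0,-3.3,2.3],8.8],[[0,0,0],[0,-3.3,2.3],8.8],[[0,0,0],[0,-3.3,2.3],8.8],[[0,0,0],[0,-3.3,2.3],8.8],[[0,0,0],[0,0,0],8.8],[[0,0,0],[0,0,0],8.8],[[0,0,0],[0,0,0],8.8],[[0,0,0],[0,0,0],8.8]]}}

```text
clock: 1.95
tool_pos: [0.5293, 0.1942, 0.2497]
eef_rot: [-0.031, 0.707, 0.032, 0.706]
contact_force: [-0.2, -0.0, -0.2]
opening: 0.995
```

```bash
python3 - <<'E'
from h import *
d=snap('wrist','w1.png'); s=r.get_state()
print(s['clock'],s['tool_pos'],R.from_quat(s['eef_rot']).as_matrix().round(3),s['contact_force'])
np.save('w1.npy',d['wc'])
E
```

```text
2.0 [0.52934982 0.19424165 0.24982238] [[-0.001 -0.09   0.996]
 [ 0.001  0.996  0.09 ]
 [-1.     0.001 -0.   ]] [ 0.01642703 -0.03751383 -0.51345723]
```

View pics/w1.png

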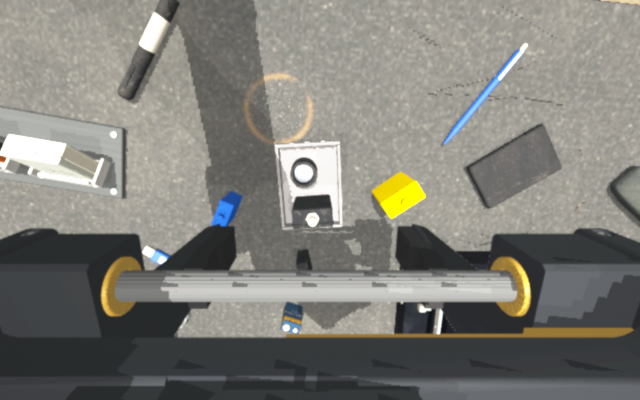

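>>> {"method": "drive_tool", "body": {"deltas": [[[0,0,0],[4,0,-1],8.8],[[0,0,0],[4,0,-1.5],8.8],[[0,0,0],[0,0,0],8.8],[[0,0,0],[0,0,0],8.8],[[0,0,0],[0,0,0],8.8]]}}

```text
clock: 2.42
tool_pos: [0.5072, 0.1918, 0.1723]
eef_rot: [-0.031, 0.705, 0.032, 0.707]
contact_force: [0.4, 0.2, 0.5]
opening: 0.999
```

```bash
python3 - <<'E'
from h import *
d=snap('wrist','w2.png'); s=r.get_state()
print(s['clock'],s['tool_pos'],R.from_quat(s['eef_rot']).as_rotvec().round(3),s['contact_force'])
np.save('w2.npy',d['wc'])
c=d['color'][70:300,200:420]; cv2.imwrite('pics/w2c.png',cv2.resize(c,None,fx=2.6,fy=2.6,interpolation=cv2.INTER_CUBIC)[:,:,::-1])
def kit(d):
    g=d['color'].astype(int); m=((g.min(2)>125)&(g.max(2)-g.min(2)<40)).astype(np.uint8)
    m=cv2.morphologyEx(m,cv2.MORPH_CLOSE,np.ones((3,3)))
    c,_=cv2.findContours(m,0,2)
    for k in sorted(c,key=cv2.contourArea)[-3:]:
        k=cv2.convexHull(k)
        rc=cv2.minAreaRect(k); print(cv2.contourArea(k),[round(x,1) for t in (rc[0],rc[1]) for x in t],rc[2], cv2.approxPolyDP(k,5,True)[:,0].tolist())
for dd in (d,snap('top')):
    kit(dd)
w1=cv2.imread('pics/w1.png')[:,:,::-1]; kit(dict(color=w1))
E
```

```text
2.4667 [0.50795018 0.19178695 0.17276891] [-0.067  1.565  0.071] [1.06315027 0.67334324 0.61461299]
49.5 [301.0, 329.0, 8.0, 8.0] 90.0 [[304, 326], [299, 333]]
46015.5 [102.5, 134.5, 269.0, 205.0] 90.0 [[150, 0], [204, 205], [200, 230], [153, 269], [0, 238], [0, 0]]
145647.0 [377.5, 168.5, 337.0, 523.0] 90.0 [[639, 0], [639, 241], [420, 333], [175, 336], [117, 295], [244, 0]]
5765.5 [227.3, 40.7, 136.2, 63.0] 49.856605529785156 [[164, 5], [255, 25], [272, 85], [265, 98], [249, 103], [232, 95], [162, 12]]
10775.5 [302.5, 34.0, 68.0, 233.0] 90.0 [[419, 0], [417, 12], [363, 63], [280, 66], [186, 3]]
16018.0 [531.0, 53.5, 107.0, 216.0] 90.0 [[427, 0], [536, 0], [626, 54], [639, 103], [505, 107], [423, 17]]
20652.0 [316.0, 304.5, 63.0, 400.0] 90.0 [[516, 296], [393, 333], [178, 336], [116, 291], [175, 273], [498, 273], [510, 279]]
50106.5 [106.5, 134.5, 269.0, 213.0] 90.0 [[159, 0], [187, 54], [210, 159], [210, 225], [153, 269], [0, 238], [0, 0]]
93913.5 [446.0, 134.5, 269.0, 386.0] 90.0 [[639, 5], [639, 241], [389, 269], [282, 229], [253, 0]]
```

View pics/w2c.png

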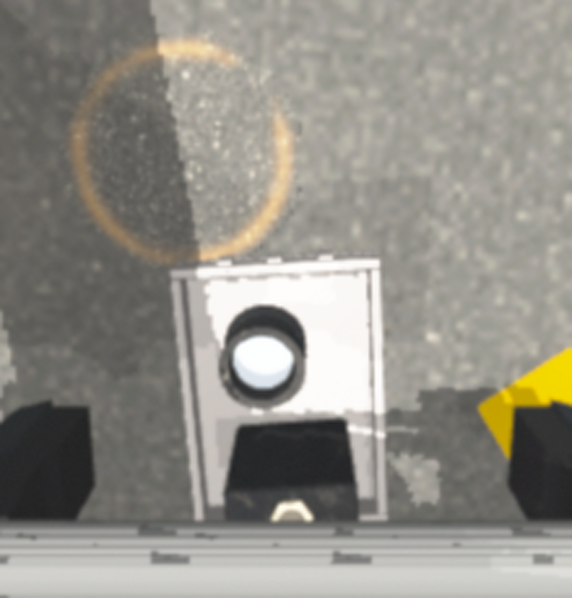

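```bash
python3 - <<'E'
from h import *
d=snap('wrist'); t=snap('top')
d1=dict(d); d1['wc']=np.load('w1.npy')
d['wc']=np.load('w2.npy')
f=lambda u,v:(200+(u+.5)/2.6-.5,70+(v+.5)/2.6-.5)
P=lambda a:np.array(a).round(4).tolist()
print('kit w2',[P(onz(d,*f(*q),.02)[:2]) for q in [(172,272),(380,260),(195,520),(386,520)]])
print('kit w1',[P(onz(d1,*q,.02)[:2]) for q in [(276,144),(339,141),(343,228),(282,231)]])
print('loupe top w2',P(onz(d,*f(263,360),.038)),'w1',P(onz(d1,303,173,.038)))
print('junc base',[P(onz(d,*f(*q),.004)) for q in [(237,430),(350,420)]],'top edge',[P(onz(d,*f(*q),.066)) for q in [(228,488),(355,484)]])
c=lambda q:(180+(q[0]+.5)/2.8-.5,125+(q[1]+.5)/2.8-.5)
print('top kit',[P(onz(t,*c(q),.02)[:2]) for q in [(220,207),(299,193),(317,302),(238,316)]])
print('tri loupe',tri(d,f(263,360),t,c((279,271))),tri(d,f(263,360),d1,(303,173)))
print('tri kit -x corners',tri(d,f(172,272),t,c((317,302))),tri(d,f(380,260),t,c((238,316))))
for n,dd,sc in(('w2',d,None),):
    im=dd['color'] if 0 else cv2.imread('pics/w2.png')
a=cv2.imread('pics/w1.png')[125:245,250:370]; cv2.imwrite('pics/w1c.png',cv2.resize(a,None,fx=4,fy=4,interpolation=cv2.INTER_CUBIC))
b=cv2.imread('pics/w1.png')[80:210,0:150]; b=cv2.resize(b,None,fx=2.1,fy=4,interpolation=cv2.INTER_CUBIC) 
E
```

```text
kit w2 [[0.5033, 0.1423], [0.4914, 0.2223], [0.61, 0.1568], [0.6029, 0.238]]
kit w1 [[0.5017, 0.1434], [0.491, 0.2214], [0.6057, 0.2397], [0.6174, 0.158]]
loupe top w2 [0.5301, 0.1807, 0.038] w1 [0.5319, 0.1804, 0.038]
junc base [[0.5742, 0.1711, 0.004], [0.5652, 0.2196, 0.004]] top edge [[0.5694, 0.1726, 0.066], [0.5639, 0.2172, 0.066]]
top kit [[0.6022, 0.24], [0.6146, 0.1589], [0.5025, 0.1423], [0.4905, 0.2222]]
tri loupe (array([0.53462678, 0.18016699, 0.02387369]), np.float64(0.0004568172504017271)) (array([0.53445676, 0.18021943, 0.02475593]), np.float64(0.000332897687077022))
tri kit -x corners (array([0.50261889, 0.14241331, 0.0218744 ]), np.float64(0.0006694973045201257)) (array([0.49016318, 0.22132032, 0.02713404]), np.float64(0.0002602541904165685))
```

```bash
cat >> h.py <<'E'
def goto(p,yaw=8.6,lean=0):
    """report turn (tool rotvec, deg) then shift (cm, tool axes after turn) to reach p with tool z along yaw, tilted lean deg"""
    s=r.get_state();R0=R.from_quat(s['eef_rot'])
    a,l=np.radians(yaw),np.radians(lean)
    zx=np.array([np.cos(a),np.sin(a),0]);y=np.array([-np.sin(a),np.cos(a),0])
    x=np.array([0,0,-1])*np.cos(l)+zx*np.sin(l)
    Rt=np.stack([x,y,np.cross(x,y)],1)
    print('t',s['clock'],'pos',s['tool_pos'].round(4),'F',s['contact_force'].round(1),'op',round(s['opening']*88.1,1))
    print('turn',np.degrees((R0.inv()*R.from_matrix(Rt)).as_rotvec()).round(2),'shift cm',((np.array(p)-s['tool_pos'])@Rt*100).round(2))
K=np.array([.553,.191,0]);ka=np.radians(8.6)
def k2w(x,y,z): return K+[x*np.cos(ka)-y*np.sin(ka),x*np.sin(ka)+y*np.cos(ka),z]
def w2k(p): p=np.array(p)-K; return np.array([p[0]*np.cos(ka)+p[1]*np.sin(ka),-p[0]*np.sin(ka)+p[1]*np.cos(ka),p[2]])
E
python3 - <<'E'
from h import *
goto([.532,.1805,.0355])
E
```

```text
t 2.6167 pos [0.5076 0.191  0.1725] F [-0.3 -1.  -0. ] op 87.9
turn [-3.63  0.23 -0.07] shift cm [13.7  -1.4   2.25]
```

>>> {"method": "drive_tool", "body": {"deltas": [[[-3.6,0,0],[2,-1.4,2.2],8.8],[[0,0,0],[4,0,0],8.8],[[0,0,0],[3,0,0],8.8],[[0,0,0],[2,0,0],8.8],[[0,0,0],[1.5,0,0],8.8],[[0,0,0],[0,0,0],8.8],[[0,0,0],[0,0,0],8.8]]}}

```text
clock: 3.2
tool_pos: [0.5297, 0.1784, 0.046]
eef_rot: [-0.053, 0.705, 0.053, 0.705]
contact_force: [-0.3, 0.3, -0.1]
opening: 0.998
```

```bash
python3 - <<'E'
from h import *
goto([.532,.1805,.0355])
E
```

```text
t 3.2 pos [0.5297 0.1784 0.046 ] F [-0.3  0.3 -0.1] op 87.9
turn [-0.02  0.03 -0.  ] shift cm [1.05 0.18 0.26]
```

>>> {"method": "drive_tool", "body": {"deltas": [[[0,0,0],[0.6,0.2,0.2],8.8],[[0,0,0],[0.4,0,0],8.8],[[0,0,0],[0,0,0],6],[[0,0,0],[0,0,0],4],[[0,0,0],[0,0,0],3],[[0,0,0],[0,0,0],3],[[0,0,0],[0,0,0],3],[[0,0,0],[0,0,0],3],[[0,0,0],[0,0,0],3],[[0,0,0],[0,0,0],3]], "force": 10}}

```text
clock: 4.03
tool_pos: [0.5308, 0.1805, 0.0357]
eef_rot: [-0.053, 0.705, 0.053, 0.705]
contact_force: [-0.1, 0.3, -1.1]
opening: 0.418
```

>>> {"method": "drive_tool", "body": {"deltas": [[[0,0,0],[0,0,0],3],[[0,0,0],[0,0,-0.3],3],[[0,0,0],[0,0,-0.3],3],[[0,0,0],[0,0,-0.3],3],[[0,0,0],[0,0,-0.2],3],[[0,0,0],[0,0,-0.2],3],[[0,0,0],[0,0,-0.1],3],[[0,0,0],[0,0,-0.1],3],[[0,0,0],[0,0,0],3],[[0,0,0],[0,0,0],3]]}}

```text
clock: 4.87
tool_pos: [0.5158, 0.1783, 0.0357]
eef_rot: [-0.053, 0.705, 0.053, 0.705]
contact_force: [-0.0, 0.3, 1.6]
opening: 0.372
```

>>> {"method": "drive_tool", "body": {"deltas": [[[0,0,0],[0,0,-0.1],3],[[0,0,0],[0,0,-0.1],3],[[0,0,0],[0,0,-0.1],3],[[0,0,0],[0,0,0],3],[[0,0,0],[0,0,0],3]]}}

```text
clock: 5.28
tool_pos: [0.5148, 0.1781, 0.0362]
eef_rot: [-0.052, 0.704, 0.053, 0.706]
contact_force: [5.8, 0.3, 2.3]
opening: 0.37
```

>>> {"method": "drive_tool", "body": {"deltas": [[[0,0,0],[0,0,0.2],5],[[0,0,0],[0,0,0],8.8],[[0,0,0],[0,0,0],8.8],[[0,0,0],[0,0,0],8.8],[[0,0,0],[0,0,0],8.8],[[0,0,0],[-0.6,0.5,2],8.8],[[0,0,0],[0,0.4,2.5],8.8],[[0,0,0],[0,0,2],8.8],[[0,0,0],[0,0,0],8.8],[[0,0,0],[0,0,0],8.8]]}}

```text
clock: 6.12
tool_pos: [0.5781, 0.1965, 0.0414]
eef_rot: [-0.053, 0.705, 0.053, 0.705]
contact_force: [0.4, -0.7, -0.8]
opening: 1.002
```

```bash
python3 - <<'E'
from h import *
goto(k2w(.029,.002,.041)); print(w2k(r.get_state()['tool_pos']))
d=snap('wrist','w3.png'); np.save('w3.npy',d['wc'])
c=d['color'][0:290,200:420]; cv2.imwrite('pics/w3c.png',cv2.resize(c,None,fx=2,fy=2,interpolation=cv2.INTER_CUBIC)[:,:,::-1])
E
```

```text
t 6.1167 pos [0.5781 0.1965 0.0414] F [ 0.4 -0.7 -0.8] op 88.3
turn [-0.06 -0.01 -0.01] shift cm [0.04 0.03 0.34]
[0.02560756 0.00165066 0.04137296]
```

View pics/w3c.png

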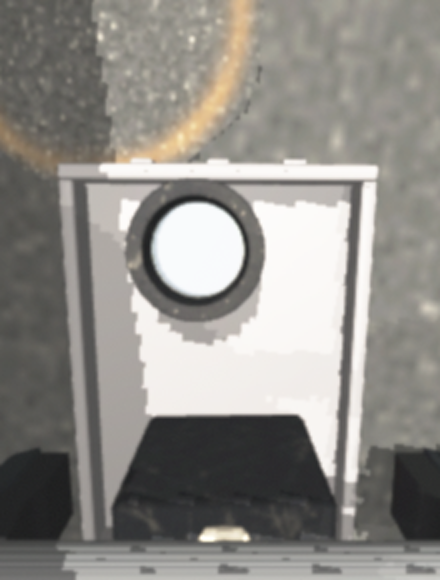

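```bash
python3 - <<'E'
from h import *
d=snap('wrist'); d['wc']=np.load('w3.npy')
f=lambda u,v:(200+(u+.5)/2-.5,(v+.5)/2-.5)
for n,q,z in [('corner',(58,168),.02),('corner',(377,168),.02),('loupe',(197,251),.038),('loupe top edge',(197,181),.038),('bottom',(197,321),.038),('inner wall',(200,183),.02),('junc base L',(152,416),.004),('R',(303,416),.004),('topL',(115,497),.066),('R',(334,497),.066)]:
    p=onz(d,*f(*q),z); print(n,p.round(4),(w2k(p)*1000).round(1))
E
```

```text
corner [0.504  0.1416 0.02  ] [-55.9 -41.5  20. ]
corner [0.4919 0.2218 0.02  ] [-55.8  39.6  20. ]
loupe [0.5184 0.1802 0.038 ] [-35.8  -5.5  38. ]
loupe top edge [0.5031 0.1782 0.038 ] [-51.3  -5.2  38. ]
bottom [0.5346 0.1824 0.038 ] [-19.4  -5.7  38. ]
inner wall [0.5022 0.1778 0.02  ] [-52.3  -5.5  20. ]
junc base L [0.5716 0.1712 0.004 ] [ 15.4 -22.3   4. ]
R [0.5646 0.218  0.004 ] [15.5 24.9  4. ]
topL [0.5693 0.1715 0.066 ] [ 13.2 -21.8  66. ]
R [0.5625 0.2166 0.066 ] [13.3 23.9 66. ]
```

>>> {"method": "drive_tool", "body": {"deltas": [[[0,0,0],[0,0,0.3],6],[[0,0,0],[0,0,0],4.5],[[0,0,0],[0,0,0],4.5],[[0,0,0],[0,0,0],4.5],[[0,0,0],[0,0,0],4.5],[[0,0,0],[0,0,0],4.5],[[0,0,0],[0,0,0],4.5],[[0,0,0],[0,0,0],4.5]], "force": 10}}

```text
clock: 6.88
tool_pos: [0.5807, 0.1969, 0.0417]
eef_rot: [-0.053, 0.705, 0.053, 0.705]
contact_force: [0.3, -0.4, 0.5]
opening: 0.543
```

>>> {"method": "drive_tool", "body": {"deltas": [[[0,0,0],[0,0,0.3],4.5],[[0,0,0],[0,0,0.3],4.5],[[0,0,0],[0,0,0.3],4.5],[[0,0,0],[0,0,0.2],4.5],[[0,0,0],[0,0,0.1],4.5],[[0,0,0],[0,0,0.1],4.5],[[0,0,0],[0,0,0.1],4.5],[[0,0,0],[0,0,0],4.5],[[0,0,0],[0,0,0],4.5]]}}

```text
clock: 7.63
tool_pos: [0.5948, 0.1993, 0.0417]
eef_rot: [-0.053, 0.705, 0.053, 0.705]
contact_force: [-2.1, -0.5, 3.3]
opening: 0.542
```

>>> {"method": "drive_tool", "body": {"deltas": [[[0,0,0],[0,0,0.1],4.5],[[0,0,0],[0,0,0.1],4.5],[[0,0,0],[0,0,0],4.5],[[0,0,0],[0,0,0],4.5]]}}

```text
clock: 7.97
tool_pos: [0.5971, 0.1997, 0.0417]
eef_rot: [-0.053, 0.705, 0.053, 0.705]
contact_force: [-1.2, 1.0, 2.1]
opening: 0.544
```

>>> {"method": "drive_tool", "body": {"deltas": [[[0,0,0],[0,0,0.1],4.5],[[0,0,0],[0,0,0.1],4.5],[[0,0,0],[0,0,0],4.5],[[0,0,0],[0,0,0],4.5]]}}

```text
clock: 8.3
tool_pos: [0.5989, 0.2, 0.0417]
eef_rot: [-0.053, 0.705, 0.053, 0.705]
contact_force: [-0.7, -1.2, 2.0]
opening: 0.544
```

>>> {"method": "drive_tool", "body": {"deltas": [[[0,0,0],[0,0,0],7],[[0,0,0],[0,0,0],8.8],[[0,0,0],[0,0,0],8.8],[[0,0,0],[0,0,0],8.8],[[0,0,0],[-3,0,0],8.8],[[0,0,0],[-4,0,0],8.8],[[0,0,0],[-3,0,-2.5],8.8],[[0,0,0],[0,0,-4],8.8],[[0,0,0],[0,0,-1.5],8.8],[[0,0,0],[0,0,0],8.8],[[0,0,0],[0,0,0],8.8],[[0,0,0],[0,0,0],8.8]]}}

```text
clock: 9.3
tool_pos: [0.5211, 0.1882, 0.1418]
eef_rot: [-0.053, 0.704, 0.053, 0.706]
contact_force: [-0.1, 0.2, 0.6]
opening: 0.997
```

```bash
python3 - <<'E'
from h import *
d=snap('wrist','w4.png'); np.save('w4.npy',d['wc'])
a=cv2.resize(d['color'][60:290,220:400],None,fx=2,fy=2,interpolation=cv2.INTER_CUBIC)
b=snap('side')['color'][170:270,260:420]; b=cv2.resize(b,(460*160//100//2,460//2),interpolation=cv2.INTER_CUBIC)
o=np.zeros((460,a.shape[1]+b.shape[1],3),np.uint8); o[:,:a.shape[1]]=a; o[:230,a.shape[1]:]=b
cv2.imwrite('pics/w4c.png',o[:,:,::-1]); print(r.get_state()['tool_pos'],a.shape)
E
```

```text
[0.52104917 0.18813603 0.14146191] (460, 360, 3)
```

View pics/w4c.png

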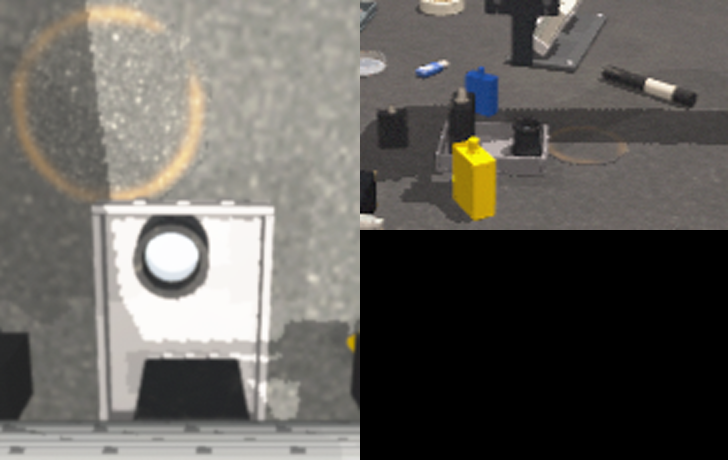

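```bash
python3 - <<'E'
from h import *
d=snap('wrist'); d['wc']=np.load('w4.npy')
f=lambda u,v:(220+(u+.5)/2-.5,60+(v+.5)/2-.5)
for n,q,z in [('corner',(93,208),.02),('corner',(274,208),.02),('loupe',(172,257),.038),('bottom',(172,296),.038),('junc base L',(145,360),.004),('R',(238,360),.004),('edgeL',(101,415),.02),('edgeR',(266,415),.02)]:
    p=onz(d,*f(*q),z); print(n,p.round(4),(w2k(p)*1000).round(1))
s=snap('side'); g=cv2.cvtColor(s['color'],6)
# stand: rough corners for planning
t=snap('top')
c=lambda q:(180+(q[0]+.5)/2.8-.5,125+(q[1]+.5)/2.8-.5)
for n,q,z in [('s tl',(517,208),.008),('tr',(713,220),.008),('br',(713,308),.008),('bl',(510,300),.008),('white top mid',(571,272),.07),('orange',(678,275),.07)]:
    print(n,onz(t,*c(q),z).round(4))
goto([.50,-.165,.25],yaw=-2)
E
```

```text
corner [0.5037 0.142  0.02  ] [-56.1 -41.1  20. ]
corner [0.4916 0.2221 0.02  ] [-56.1  40.   20. ]
loupe [0.5162 0.1801 0.038 ] [-38.   -5.3  38. ]
bottom [0.5335 0.1825 0.038 ] [-20.6  -5.5  38. ]
junc base L [0.5806 0.1742 0.004 ] [ 24.7 -20.7   4. ]
R [0.5735 0.2212 0.004 ] [24.8 26.8  4. ]
edgeL [0.6056 0.1568 0.02  ] [ 46.9 -41.7  20. ]
edgeR [0.5935 0.2374 0.02  ] [47.  39.8 20. ]
s tl [ 0.5948 -0.0655  0.008 ]
tr [ 0.5768 -0.2673  0.008 ]
br [ 0.4863 -0.2606  0.008 ]
bl [ 0.5   -0.054  0.008]
white top mid [ 0.5216 -0.1066  0.07  ]
orange [ 0.5159 -0.2096  0.07  ]
t 9.55 pos [0.5203 0.188  0.1413] F [-0.2 -0.2  0.3] op 87.5
turn [10.56  0.02 -0.02] shift cm [-10.87 -35.35  -0.79]
```

>>> {"method": "drive_tool", "body": {"deltas": [[[6.5,0,0],[-3.5,0,0],8.8],[[6.5,0,0],[-3.5,0,0],8.8],[[0,0,0],[-1,-3.9,0],8.8],[[0,0,0],[0,-4,-0.4],8.8],[[0,0,0],[0,-4,-0.4],8.8],[[0,0,0],[0,-4,-0.4],8.8],[[0,0,0],[0,-4,-0.4],8.8],[[0,0,0],[0,-4,-0.4],8.8],[[0,0,0],[0,-4,-0.4],8.8],[[0,0,0],[0,-4,-0.4],8.8],[[0,0,0],[0,-3,-0.4],8.8],[[0,0,0],[0,0,0],8.8]]}}

```text
clock: 10.55
tool_pos: [0.4584, -0.1658, 0.2211]
eef_rot: [0.03, 0.707, -0.033, 0.706]
contact_force: [-0.2, -0.0, -0.6]
opening: 0.998
```

>>> {"method": "drive_tool", "body": {"deltas": [[[0,0,0],[0,0,0],8.8],[[0,0,0],[0,0,0],8.8],[[0,0,0],[0,0,0],8.8]]}}

```text
clock: 10.8
tool_pos: [0.4615, -0.1559, 0.2217]
eef_rot: [0.027, 0.706, -0.026, 0.707]
contact_force: [0.4, 0.1, -0.1]
opening: 0.994
```

```bash
python3 - <<'E'
from h import *
d=snap('wrist','w5.png'); np.save('w5.npy',d['wc'])
cv2.imwrite('pics/w5c.png',cv2.resize(d['color'][60:275,140:480],None,fx=2.3,fy=2.3,interpolation=cv2.INTER_CUBIC)[:,:,::-1])
goto([.5,-.165,.2],yaw=-4.5)
E
```

```text
t 10.85 pos [ 0.4615 -0.1558  0.2217] F [ 1.  -0.4 -0.3] op 87.9
turn [ 0.28  0.02 -0.06] shift cm [ 2.17 -0.62  3.92]
```

View pics/w5c.png

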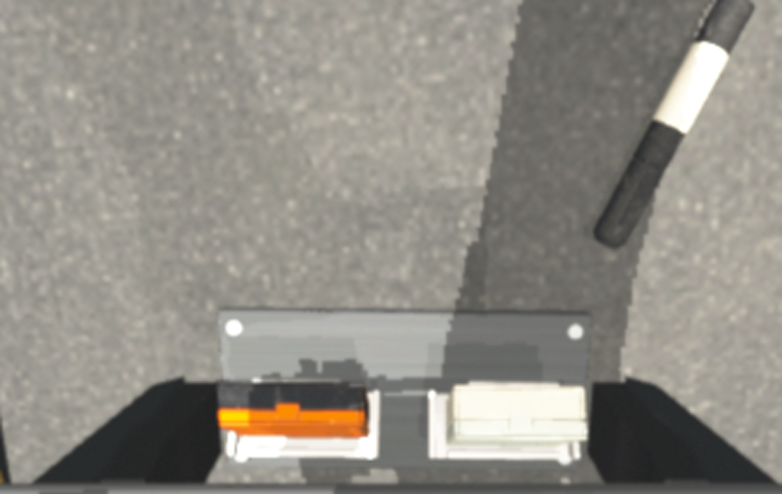

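```bash
cat >> h.py <<'E'
E
python3 - <<'E'
from h import *
d=snap('wrist'); d['wc']=np.load('w5.npy'); t=snap('top')
f=lambda u,v:(140+(u+.5)/2.3-.5,60+(v+.5)/2.3-.5)
c=lambda q:(180+(q[0]+.5)/2.8-.5,125+(q[1]+.5)/2.8-.5)
a=onz(d,*f(218,311),.008);b=onz(d,*f(592,313),.008)
yaw=np.arctan2(-(b-a)[0],(b-a)[1]);print('edge',a,b,np.degrees(yaw),np.linalg.norm(b-a))
ex=np.array([np.cos(yaw),np.sin(yaw),0]);ey=np.array([-np.sin(yaw),np.cos(yaw),0])
S=(a+b)/2+ex*.0475;S[2]=0;print('S',S)
def st(p):p=p-S;return (np.array([p@ex,p@ey,p[2]])*1000).round(1)
for n,q,z in [('s lowerL',(453,385),.0708),('s lowerR',(583,385),.0708),('p l',(218,382),.0743),('p r',(366,382),.0743),('screw',(233,328),.008),('screw',(575,332),.008)]:
    print(n,st(onz(d,*f(*q),z)))
# top cam: base corners
for q in [(517,208),(713,220),(713,308),(510,300)]: print('top',st(onz(t,*c(q),.008)))
for n,q,z in [('s nearL',(537,284),.0708),('s nearR',(602,284),.0708),('p',(641,284),.0743),('p',(716,284),.0743)]: print(n,st(onz(t,*c(q),z)))
cv2.imwrite('pics/top5.png',cv2.resize(t['color'][185:245,350:450],None,fx=6,fy=6,interpolation=cv2.INTER_CUBIC)[:,:,::-1])
E
```

```text
edge [ 0.48373613 -0.25772934  0.008     ] [ 0.49990319 -0.05483136  0.008     ] -4.555744004303125 0.20354105760856098
S [ 0.53916958 -0.16005323  0.        ]
s lowerL [-30.1  21.9  70.8]
s lowerR [-30.4  81.7  70.8]
p l [-32.4 -85.   74.3]
p r [-32.7 -17.9  74.3]
screw [-37.9 -94.2   8. ]
screw [-36.6  93.3   8. ]
top [47.9 98.6  8. ]
top [  46.  -103.9    8. ]
top [ -44.7 -104.4    8. ]
top [-47.5 102.6   8. ]
s nearL [-35.1  84.4  70.8]
s nearR [-31.8  22.   70.8]
p [-30.2 -14.7  74.3]
p [-26.4 -86.5  74.3]
```

View pics/top5.png

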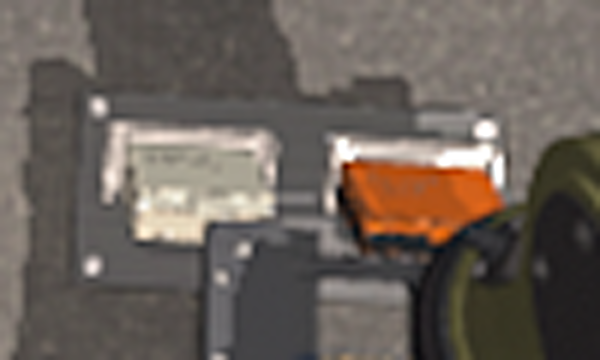

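```bash
cat >> h.py <<'E'
S=np.array([.5392,-.1601,0]);sa=np.radians(-4.55)
def s2w(x,y,z): return S+[x*np.cos(sa)-y*np.sin(sa),x*np.sin(sa)+y*np.cos(sa),z]
E
python3 - <<'E'
from h import *
goto(s2w(-.0466,.052,.123),-4.55,30)
E
```

```text
t 10.95 pos [ 0.4613 -0.1561  0.2217] F [0.6 0.7 0.1] op 88.2
turn [  0.29 -29.99  -0.11] shift cm [10.12  5.42 -2.22]
```

>>> {"method": "drive_tool", "body": {"deltas": [[[0.3,-6,0],[0,0,0],8.8],[[0,-6,0],[0,0,0],8.8],[[0,-6,0],[0,0,0],8.8],[[0,-6,0],[0,0,0],8.8],[[0,-6,0],[0,0,0],8.8],[[0,0,0],[0,2.7,-1.1],8.8],[[0,0,0],[1,2.7,-1.1],8.8],[[0,0,0],[3,0,0],8.8],[[0,0,0],[3,0,0],8.8],[[0,0,0],[1.5,0,0],8.8],[[0,0,0],[0,0,0],8.8],[[0,0,0],[0,0,0],8.8]]}}

```text
clock: 11.95
tool_pos: [0.4307, -0.1252, 0.172]
eef_rot: [0.019, 0.623, -0.031, 0.782]
contact_force: [0.2, -0.6, 0.2]
opening: 1.002
```

```bash
python3 - <<'E'
from h import *
goto(s2w(-.0066,.052,.0534),-4.55,30)
d=snap('wrist','w6.png'); np.save('w6.npy',d['wc'])
E
```

```text
t 11.95 pos [ 0.4307 -0.1252  0.172 ] F [ 0.2 -0.6  0.2] op 88.3
turn [  0.5  -17.06   0.34] shift cm [15.49  2.58  3.1 ]
```

View pics/w6.png

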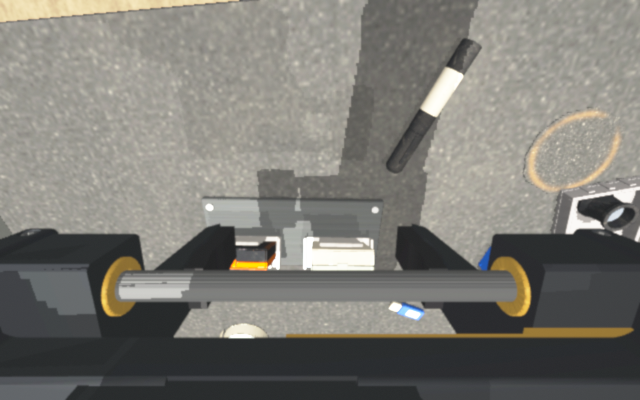

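```bash
python3 - <<'E'
from h import *
print(r.get_state()['q'].round(3),r.get_state()['qd'].round(3))
goto(r.get_state()['tool_pos'],-4.55,30)
E
```

```text
[ 0.409  0.59  -0.332  2.355  1.617  0.175  0.05 ] [-0.    -0.015  0.005  0.001  0.004  0.001 -0.014]
t 12.0 pos [ 0.4307 -0.1255  0.1725] F [0.2 0.5 0.4] op 88.3
turn [  0.45 -17.02   0.38] shift cm [0. 0. 0.]
```

>>> {"method": "drive_tool", "body": {"deltas": [[[0,-3,0],[0,0,0],8.8],[[0,-3,0],[0,0,0],8.8],[[0,-3,0],[0,0,0],8.8],[[0,0,0],[0,0,0],8.8]]}}

```text
clock: 12.33
tool_pos: [0.4257, -0.1265, 0.1708]
eef_rot: [0.016, 0.572, -0.034, 0.819]
contact_force: [-0.1, -0.2, -0.1]
opening: 1.0
```

```bash
python3 - <<'E'
from h import *
print(r.get_state()['q'].round(3),r.get_state()['qd'].round(3))
goto(s2w(-.0066,.052,.0534),-4.55,30)
E
```

```text
[ 0.654  0.667 -0.718  2.473  2.091  0.478 -0.435] [-0.074 -0.029  0.139 -0.069 -0.158 -0.152  0.179]
t 12.3333 pos [ 0.4257 -0.1265  0.1708] F [-0.1 -0.2 -0.1] op 88.1
turn [ 0.57 -9.79  0.48] shift cm [15.63  2.75  3.59]
```

>>> {"method": "drive_tool", "body": {"deltas": [[[0,0,0],[0,1,1.5],8.8],[[0,-2,0],[0.5,0.8,1.5],8.8],[[0,-2,0],[0.5,0.5,1],8.8],[[0,-2,0],[0.5,0,0.5],8.8],[[0.3,-2,0.2],[0.5,0,0],8.8],[[0.3,-2,0.2],[0.5,0,0],8.8],[[0,0,0],[0.5,0,0],8.8],[[0,0,0],[0,0,0],8.8],[[0,0,0],[0,0,0],8.8]]}}

```text
clock: 13.08
tool_pos: [0.4847, -0.1083, 0.1598]
eef_rot: [0.018, 0.498, -0.036, 0.866]
contact_force: [0.3, -0.0, 0.8]
opening: 0.998
```

```bash
python3 - <<'E'
from h import *
print(r.get_state()['q'].round(3),r.get_state()['qd'].round(3))
goto(s2w(-.0066,.052,.0534),-4.55,30)
E
```

```text
[ 0.649  0.813 -0.862  2.491  2.298  0.778 -0.656] [ 0.004 -0.013 -0.011  0.006  0.019  0.011 -0.02 ]
t 13.0833 pos [ 0.4847 -0.1083  0.1598] F [ 0.3 -0.   0.8] op 88.0
turn [0.06 0.2  0.23] shift cm [11.8   0.46 -0.83]
```

>>> {"method": "drive_tool", "body": {"deltas": [[[0,0,0],[2,0.5,-0.8],8.8],[[0,0,0],[2.5,0,0],8.8],[[0,0,0],[2.5,0,0],8.8],[[0,0,0],[1,0,0],8.8],[[0,0,0],[0,0,0],8.8],[[0,0,0],[0,0,0],8.8]]}}

```text
clock: 13.58
tool_pos: [0.5181, -0.1057, 0.0872]
eef_rot: [0.019, 0.498, -0.035, 0.867]
contact_force: [-0.4, -0.4, 0.7]
opening: 0.996
```

```bash
python3 - <<'E'
from h import *
print(r.get_state()['q'].round(3))
goto(s2w(-.0066,.052,.0534),-4.55,30)
E
```

```text
[ 0.606  1.017 -0.826  2.429  2.394  0.914 -0.664]
t 13.5833 pos [ 0.5181 -0.1057  0.0872] F [-0.4 -0.4  0.7] op 87.7
turn [0.04 0.28 0.15] shift cm [ 3.86 -0.05 -0.06]
```

>>> {"method": "drive_tool", "body": {"deltas": [[[0,0.2,0],[2,0,0],8.8],[[0,0,0],[1.2,0,0],8.8],[[0,0,0],[0.6,0,0],8.8],[[0,0,0],[0,0,0],8.8],[[0,0,0],[0,0,0],6.8],[[0,0,0],[0,0,0],5.5],[[0,0,0],[0,0,0],5.5],[[0,0,0],[0,0,0],5.5],[[0,0,0],[0,0,0],5.5],[[0,0,0],[0,0,0],5.5]], "force": 35}}

```text
clock: 14.42
tool_pos: [0.5373, -0.1075, 0.0544]
eef_rot: [0.019, 0.498, -0.035, 0.866]
contact_force: [-1.4, 0.4, 5.0]
opening: 0.681
```

```bash
python3 - <<'E'
from h import *
goto(s2w(-.0066,.052,.0534),-4.55,30)
E
```

```text
t 14.4167 pos [ 0.5373 -0.1075  0.0544] F [-1.4  0.4  5. ] op 60.0
turn [0.01 0.16 0.14] shift cm [ 0.06 -0.03 -0.1 ]
```

>>> {"method": "drive_tool", "body": {"deltas": [[[0,0,0],[-0.5,0,0],5.5],[[0,0,0],[-1.5,0,0],5.5],[[0,0,0],[-2.5,0,0],5.5],[[0,0,0],[-2.5,0,0],5.5],[[0,0,0],[-1.5,0,1.5],5.5],[[0,0,0],[-1.3,0,2.5],5.5],[[0,0,0],[-1.3,1,2.5],5.5],[[0,2,0],[-0.5,2,2],5.5],[[0,3,0],[0,2,1],5.5],[[0,3,0],[0,2,0],5.5],[[0,0,0],[0,0,0],5.5]]}}

```text
clock: 15.33
tool_pos: [0.5657, -0.0442, 0.2016]
eef_rot: [0.02, 0.549, -0.033, 0.835]
contact_force: [0.6, 0.9, -0.4]
opening: 0.68
```

```bash
python3 - <<'E'
from h import *
print(r.get_state()['q'].round(3))
goto(k2w(.01,0,.13),8.6,0)
E
```

```text
[ 0.306  0.635 -0.522  2.162  1.612  0.359 -0.107]
t 15.3333 pos [ 0.5657 -0.0442  0.2016] F [ 0.6  0.9 -0.4] op 59.9
turn [-12.75  23.23   2.81] shift cm [ 7.16 23.44  3.26]
```

>>> {"method": "drive_tool", "body": {"deltas": [[[-1.6,2.9,0.3],[0,2.6,0.3],5.5],[[-1.6,2.9,0.3],[0,2.6,0.3],5.5],[[-1.6,2.9,0.3],[0,2.6,0.3],5.5],[[-1.6,2.9,0.3],[0,2.6,0.3],5.5],[[-1.6,2.9,0.3],[0,2.6,0.3],5.5],[[-1.6,2.9,0.3],[0,2.6,0.3],5.5],[[-1.6,2.9,0.3],[0,2.6,0.3],5.5],[[-1.6,2.9,0.3],[0,2.6,0.3],5.5],[[0,0,0],[0,0,0],5.5],[[0,0,0],[0,0,0],5.5]]}}

```text
clock: 16.17
tool_pos: [0.5831, 0.1391, 0.1988]
eef_rot: [-0.051, 0.696, 0.038, 0.716]
contact_force: [-0.4, -0.4, -1.2]
opening: 0.678
```

```bash
python3 - <<'E'
from h import *
print(r.get_state()['q'].round(3))
goto(k2w(.01,0,.13),8.6,0)
E
```

```text
[ 0.103  0.811 -0.78   1.703  0.734  0.922  0.712]
t 16.1667 pos [0.5831 0.1391 0.1988] F [-0.4 -0.4 -1.2] op 59.7
turn [-1.42  1.52  1.17] shift cm [ 6.88  5.58 -1.2 ]
```

>>> {"method": "drive_tool", "body": {"deltas": [[[-1.4,1.5,1.2],[1,2.8,0],5.5],[[0,0,0],[3,2.8,-1.4],5.5],[[0,0,0],[3,0,0],5.5],[[0,0,0],[2.5,0,0],5.5],[[0,0,0],[1.5,0,0],5.5],[[0,0,0],[0.5,0,0],5.5],[[0,0,0],[0,0,0],5.5],[[0,0,0],[0,0,0],5.5]]}}

```text
clock: 16.83
tool_pos: [0.5637, 0.1912, 0.0864]
eef_rot: [-0.051, 0.704, 0.053, 0.706]
contact_force: [-0.4, -0.3, 0.1]
opening: 0.675
```

```bash
python3 - <<'E'
from h import *
goto(k2w(.0075,-.0005,.04),8.6,0)
d=snap('wrist','w7.png'); np.save('w7.npy',d['wc'])
a=cv2.resize(d['color'][0:290,200:420],None,fx=1.8,fy=1.8,interpolation=cv2.INTER_CUBIC)
b=snap('side')['color'][165:265,260:380]; b=cv2.resize(b,None,fx=3.3,fy=3.3,interpolation=cv2.INTER_CUBIC)
o=np.zeros((a.shape[0],a.shape[1]+b.shape[1],3),np.uint8); o[:,:a.shape[1]]=a; o[:b.shape[0],a.shape[1]:]=b
cv2.imwrite('pics/w7c.png',o[:,:,::-1])
E
```

```text
t 16.8333 pos [0.5637 0.1912 0.0864] F [-0.4 -0.3  0.1] op 59.5
turn [-0.15  0.13 -0.11] shift cm [ 4.64  0.09 -0.31]
```

View pics/w7c.png

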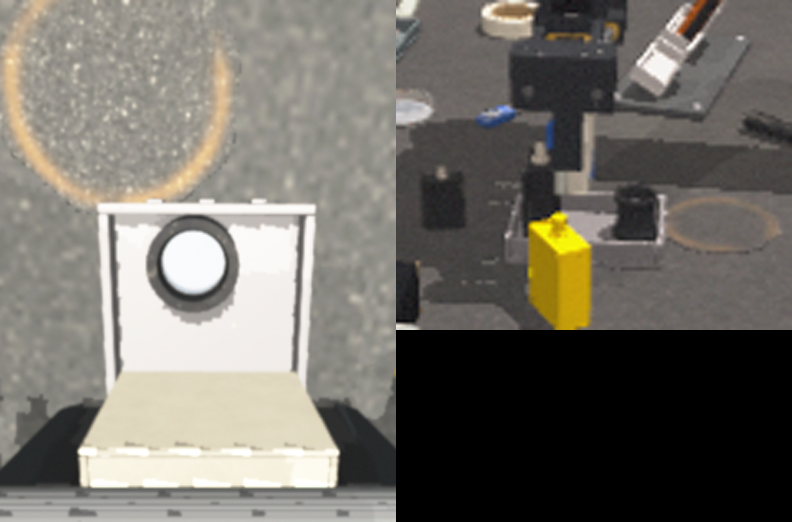

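```bash
python3 - <<'E'
from h import *
d=snap('wrist'); d['wc']=np.load('w7.npy')
f=lambda u,v:(200+(u+.5)/1.8-.5,(v+.5)/1.8-.5)
tp=np.array([.5637,.1912,.0864]);print('tcp',w2k(tp)*1000)
for n,q,z in [('corner',(98,206),.02),('corner',(315,206),.02),('ring bottom',(192,311),.038),('box base',(121,372),.0518),('',(300,372),.0518),('box top',(80,450),.1138),('',(337,450),.1138)]:
    p=onz(d,*f(*q),z); print(n,(w2k(p)*1000).round(1))
E
```

```text
tcp [10.60960035 -1.4022769  86.4       ]
corner [-56.1 -41.4  20. ]
corner [-55.9  39.6  20. ]
ring bottom [-19.7  -6.2  38. ]
box base [ -1.3 -30.3  51.8]
 [-1.1 30.9 51.8]
box top [ -2.6 -29.6 113.8]
 [ -2.4  28.5 113.8]
```

>>> {"method": "drive_tool", "body": {"deltas": [[[0,0,0],[1.5,0.1,-0.3],5.5],[[0,0,0],[1.5,0,0],5.5],[[0,0,0],[0.9,0,0],5.5],[[0,0,0],[0.4,0,0],5.5],[[0,0,0],[0.2,0,0],5.5],[[0,0,0],[0,0,0],5.5],[[0,0,0],[0,0,0],5.5]]}}

```text
clock: 17.57
tool_pos: [0.5603, 0.1928, 0.041]
eef_rot: [-0.052, 0.705, 0.053, 0.706]
contact_force: [0.4, 0.1, 0.5]
opening: 0.68
```

>>> {"method": "drive_tool", "body": {"deltas": [[[0,0,0],[0.1,0,0.2],5.5],[[0,0,0],[0,0,0.2],5.5],[[0,0,0],[0,0,0.2],5.5],[[0,0,0],[0,0,0.2],5.5],[[0,0,0],[0,0,0.1],5.5],[[0,0,0],[0,0,0],5.5]]}}

```text
clock: 18.07
tool_pos: [0.5693, 0.194, 0.0398]
eef_rot: [-0.052, 0.705, 0.053, 0.706]
contact_force: [-0.2, -0.3, 0.2]
opening: 0.681
```

>>> {"method": "drive_tool", "body": {"deltas": [[[0,0,0],[0,0,0.1],5.5],[[0,0,0],[0,0,0.1],5.5],[[0,0,0],[0,0,0],5.5]]}}

```text
clock: 18.32
tool_pos: [0.5706, 0.1942, 0.0397]
eef_rot: [-0.052, 0.705, 0.053, 0.705]
contact_force: [-2.5, 0.0, 0.6]
opening: 0.679
```

>>> {"method": "drive_tool", "body": {"deltas": [[[0,0,0],[0,0,0.1],5.5],[[0,0,0],[0,0,0.1],5.5],[[0,0,0],[0,0,0],5.5]]}}

```text
clock: 18.57
tool_pos: [0.5707, 0.1941, 0.0394]
eef_rot: [-0.052, 0.706, 0.053, 0.704]
contact_force: [-5.9, -0.6, 4.7]
opening: 0.683
```

>>> {"method": "drive_tool", "body": {"deltas": [[[0,0,0],[0.1,0,-0.1],5.5],[[0,0,0],[0.1,0,-0.1],5.5],[[0,0,0],[0,0,0],5.5],[[0,0,0],[0,0,0],5.5]]}}

```text
clock: 18.9
tool_pos: [0.5706, 0.1942, 0.0386]
eef_rot: [-0.052, 0.705, 0.053, 0.705]
contact_force: [-4.5, -1.8, 9.2]
opening: 0.679
```

>>> {"method": "drive_tool", "body": {"deltas": [[[0,0,0],[0,0,0],7],[[0,0,0],[0,0,0],8.8],[[0,0,0],[0,0,0],8.8],[[0,0,0],[0,0,0],8.8],[[0,0,0],[-2,0,0],8.8],[[0,0,0],[-4,0,0],8.8],[[0,0,0],[-4,0,0],8.8],[[0,0,0],[-4,0,0],8.8],[[1.6,-2.9,0],[-2,-2,0],8.8],[[1.6,-2.9,0],[0,-3,0],8.8],[[1.6,-2.9,0],[0,-3,0],8.8],[[1.6,-2.9,0],[0,-3,0],8.8]]}}

```text
clock: 19.9
tool_pos: [0.5828, 0.0834, 0.198]
eef_rot: [-0.006, 0.63, 0.019, 0.776]
contact_force: [0.9, -0.6, -0.7]
opening: 1.0
```

>>> {"method": "drive_tool", "body": {"deltas": [[[1.6,-2.9,0],[0,-3,0],8.8],[[1.6,-2.9,0],[0,-3,0],8.8],[[1.6,-2.9,0],[0,-3,0],8.8],[[1.6,-2.9,0],[0,-3,0],8.8],[[0,0,0],[0,-3,0],8.8],[[0,0,0],[0,-3,0],8.8],[[0,0,0],[0,-3,0],8.8],[[0,0,0],[0,-3,0],8.8],[[0,0,0],[0,-3,0],8.8],[[0,0,0],[0,0,0],8.8]]}}

```text
clock: 20.73
tool_pos: [0.575, -0.1819, 0.1884]
eef_rot: [0.034, 0.558, -0.021, 0.829]
contact_force: [0.3, -0.7, -0.7]
opening: 0.994
```

```bash
python3 - <<'E'
from h import *
print(r.get_state()['q'].round(3))
goto(s2w(-.0088,-.052,.0533),-4.55,30)
E
```

```text
[ 0.602  0.696 -0.51   2.033  1.182  0.237  0.62 ]
t 20.7333 pos [ 0.575  -0.1819  0.1884] F [ 0.3 -0.7 -0.7] op 87.6
turn [-0.48 -7.98 -1.81] shift cm [  9.39  -3.31 -10.76]
```

>>> {"method": "drive_tool", "body": {"deltas": [[[-0.5,-2,-0.5],[0,-1.1,-2],8.8],[[0,-2,-0.5],[0,-1.1,-2.2],8.8],[[0,-2,-0.4],[0,-1.1,-2.2],8.8],[[0,-2,-0.4],[0,0,-2.2],8.8],[[0,0,0],[0,0,-2.2],8.8],[[0,0,0],[0,0,0],8.8],[[0,0,0],[0,0,0],8.8],[[0,0,0],[0,0,0],8.8]]}}

```text
clock: 21.4
tool_pos: [0.5184, -0.1867, 0.1611]
eef_rot: [0.02, 0.539, -0.028, 0.842]
contact_force: [0.5, 0.7, 0.5]
opening: 1.001
```

```bash
python3 - <<'E'
from h import *
print(r.get_state()['q'].round(3))
goto(s2w(-.0088,-.052,.0533),-4.55,30)
d=snap('wrist','w8.png'); np.save('w8.npy',d['wc'])
for q in (-.018,-.086): print(proj(d,s2w(-.0325,q,.0743)))
E
```

```text
[ 0.763  0.761 -0.714  2.238  2.01   0.406 -0.148]
t 21.4 pos [ 0.5184 -0.1867  0.1611] F [0.5 0.7 0.5] op 88.2
turn [ 0.5  -5.23 -0.43] shift cm [ 9.82 -2.39 -4.54]
(np.float64(328.18462880756596), np.float64(140.6806751517746))
(np.float64(232.14059870269966), np.float64(139.82624205220765))
```

>>> {"method": "drive_tool", "body": {"deltas": [[[0.3,-1.7,-0.2],[0,-0.6,-1],8.8],[[0.2,-1.7,-0.2],[0,-0.6,-1],8.8],[[0,-1.7,0],[0,-0.6,-1],8.8],[[0,0,0],[0,-0.6,-1],8.8],[[0,0,0],[1,0,-0.5],8.8],[[0,0,0],[1,0,0],8.8],[[0,0,0],[0,0,0],8.8],[[0,0,0],[0,0,0],8.8]]}}

```text
clock: 22.12
tool_pos: [0.4869, -0.208, 0.1225]
eef_rot: [0.02, 0.501, -0.034, 0.865]
contact_force: [0.2, -0.1, -0.5]
opening: 0.998
```

```bash
python3 - <<'E'
from h import *
print(r.get_state()['q'].round(3))
goto(s2w(-.0088,-.052,.0533),-4.55,30)
d=snap('wrist','w8.png')
# orange/dark probe extents near the tool: column extents of the orange mask
g=d['color'].astype(int); m=(g[...,0]>150)&(g[...,1]<140)&(g[...,2]<70)
v,u=np.nonzero(m[:260]); print(u.min(),u.max(),v.min(),v.max())
for q in (-.018,-.086): print(proj(d,s2w(-.0325,q,.0743)),proj(d,s2w(-.0325+.0173,q,.0843)))
E
```

```text
[ 0.936  0.938 -0.894  2.38   2.338  0.693 -0.351]
t 22.1167 pos [ 0.4869 -0.208   0.1225] F [ 0.2 -0.1 -0.5] op 88.0
turn [ 0.04 -0.16 -0.03] shift cm [ 7.97 -0.01 -0.04]
119 512 216 259
(np.float64(364.78529280360857), np.float64(202.399984958819)) (np.float64(363.48253049765236), np.float64(230.40793929296552))
(np.float64(262.7344790408196), np.float64(202.32984694743573)) (np.float64(264.06484062341576), np.float64(230.35260808016892))
```

>>> {"method": "drive_tool", "body": {"deltas": [[[0,0,0],[2.5,0,0],8.8],[[0,0,0],[2.5,0,0],8.8],[[0,0,0],[1.5,0,0],8.8],[[0,0,0],[1,0,0],8.8],[[0,0,0],[0.4,0,0],8.8],[[0,0,0],[0,0,0],8.8],[[0,0,0],[0,0,0],7.5],[[0,0,0],[0,0,0],6.2],[[0,0,0],[0,0,0],6.2],[[0,0,0],[0,0,0],6.2],[[0,0,0],[0,0,0],6.2],[[0,0,0],[0,0,0],6.2]], "force": 35}}

```text
clock: 23.17
tool_pos: [0.5244, -0.2116, 0.0546]
eef_rot: [0.019, 0.501, -0.034, 0.865]
contact_force: [-2.4, -0.5, 6.8]
opening: 0.77
```

```bash
python3 - <<'E'
from h import *
goto(s2w(-.0088,-.052,.0533),-4.55,30)
E
```

```text
t 23.1667 pos [ 0.5244 -0.2116  0.0546] F [-2.4 -0.5  6.8] op 67.8
turn [ 0.05 -0.16  0.01] shift cm [0.2  0.05 0.1 ]
```

>>> {"method": "drive_tool", "body": {"deltas": [[[0,0,0],[-0.5,0,0],6.2],[[0,0,0],[-1.5,0,0],6.2],[[0,0,0],[-2.5,0,0],6.2],[[0,0,0],[-2.5,0,0],6.2],[[0,0,0],[-1.5,0,1.5],6.2],[[0,0,0],[-1.3,0,2.5],6.2],[[0,0,0],[-1.3,1,2.5],6.2],[[0,2,0],[-0.5,2,2],6.2],[[0,2.5,0],[0,3,1.5],6.2],[[0,2.5,0],[0,3,1],6.2],[[0,1,0],[0,3,0],6.2],[[0,0,0],[0,3,0],6.2]]}}

```text
clock: 24.17
tool_pos: [0.5641, -0.0856, 0.2025]
eef_rot: [0.02, 0.552, -0.035, 0.833]
contact_force: [0.1, 1.2, -1.1]
opening: 0.771
```

>>> {"method": "drive_tool", "body": {"deltas": [[[0,0,0],[0,3,0],6.2],[[0,0,0],[0,3,0],6.2],[[0,0,0],[0,3,0],6.2],[[-1.6,2.6,0.3],[0,2.6,0],6.2],[[-1.6,2.6,0.3],[0,2.6,0],6.2],[[-1.6,2.6,0.3],[0,2.6,0],6.2],[[-1.6,2.6,0.3],[0,2.6,0],6.2],[[-1.6,2.6,0.3],[0,2.6,0],6.2],[[-1.6,2.6,0.3],[0,1,0],6.2],[[-1.6,2.6,0.3],[0,0,0],6.2],[[0,0,0],[0,0,0],6.2]]}}

```text
clock: 25.08
tool_pos: [0.5737, 0.1411, 0.1988]
eef_rot: [-0.044, 0.676, 0.038, 0.734]
contact_force: [0.8, -0.3, -0.6]
opening: 0.77
```

```bash
python3 - <<'E'
from h import *
print(r.get_state()['q'].round(3))
goto(k2w(-.006,-.0005,.12),8.6,0)
E
```

```text
[ 0.118  0.79  -0.807  1.782  0.817  0.853  0.606]
t 25.0833 pos [0.5737 0.1411 0.1988] F [ 0.8 -0.3 -0.6] op 67.9
turn [-1.91  4.68  0.86] shift cm [ 7.88  5.19 -1.9 ]
```

>>> {"method": "drive_tool", "body": {"deltas": [[[-1,2.4,0.4],[2,2.6,-0.9],6.2],[[-0.9,2.3,0.4],[3,2.6,-1],6.2],[[0,0,0],[2,0,0],6.2],[[0,0,0],[1,0,0],6.2],[[0,0,0],[0,0,0],6.2],[[0,0,0],[0,0,0],6.2],[[0,0,0],[0,0,0],6.2]]}}

```text
clock: 25.67
tool_pos: [0.5512, 0.1884, 0.1185]
eef_rot: [-0.053, 0.704, 0.051, 0.706]
contact_force: [-0.2, -0.2, -0.2]
opening: 0.771
```

```bash
python3 - <<'E'
from h import *
goto(k2w(-.0069,-.0005,.12),8.6,0)
s=r.get_state(); tp=w2k(s['tool_pos']); print('tcp kit',tp*1000)
d=snap('wrist','w9.png'); np.save('w9.npy',d['wc'])
g=cv2.cvtColor(d['color'],cv2.COLOR_RGB2GRAY).astype(int)
zb=s['tool_pos'][2]-.037
for y in (-.02,.018,.028):
    # column at roughly this y at box base, report strong row gradients
    u,v=proj(d,k2w(-.015,y,zb)); u=int(round(u)); col=g[:,u-1:u+2].mean(1); gr=np.diff(col)
    ks=[k for k in range(2,270) if abs(gr[k])>25 and abs(gr[k])==abs(gr[k-2:k+3]).max()]
    print(y,u,round(v),[(k,int(gr[k]),*[round(w2k(onz(d,u,k+.5,z))[0]*1000,1) for z in (.02,zb,zb+.065)]) for k in ks])
for y in(-.028,.028): print([tuple(round(float(a),1) for a in proj(d,k2w(x,y,z))) for x,z in((-.0165,zb),(-.0165,zb+.065))])
E
```

```text
t 25.6667 pos [0.5512 0.1884 0.1185] F [-0.2 -0.2 -0.2] op 68.0
turn [-0.12  0.13  0.19] shift cm [-0.15  0.18 -0.47]
tcp kit [ -2.20916104  -2.30008479 118.54140503]
-0.02 286 204 [(129, 41, np.float64(-57.4), np.float64(-60.2), np.float64(-63.2)), (134, -31, np.float64(-53.5), np.float64(-57.3), np.float64(-61.4)), (138, 27, np.float64(-50.4), np.float64(-55.0), np.float64(-60.0)), (210, -77, np.float64(10.0), np.float64(-10.6), np.float64(-32.3))]
0.018 347 204 [(129, 36, np.float64(-57.3), np.float64(-60.1), np.float64(-63.1)), (134, -28, np.float64(-53.4), np.float64(-57.3), np.float64(-61.4)), (210, -77, np.float64(10.0), np.float64(-10.6), np.float64(-32.3))]
0.028 363 204 [(130, 45, np.float64(-56.5), np.float64(-59.6), np.float64(-62.8)), (134, -43, np.float64(-53.4), np.float64(-57.3), np.float64(-61.4)), (210, -72, np.float64(10.0), np.float64(-10.6), np.float64(-32.3))]
[(272.8, 201.5), (249.5, 247.7)]
[(363.0, 201.4), (388.2, 247.7)]
```

>>> {"method": "drive_tool", "body": {"deltas": [[[0,0,0],[0,0.2,-0.4],6.2],[[0,0,0],[0,0,-0.4],6.2],[[0,0,0],[1.5,0,0],6.2],[[0,0,0],[1.5,0,0],6.2],[[0,0,0],[0.6,0,0],6.2],[[0,0,0],[0,0,0],6.2],[[0,0,0],[0,0,0],6.2]]}}

```text
clock: 26.3
tool_pos: [0.542, 0.19, 0.0816]
eef_rot: [-0.054, 0.705, 0.052, 0.705]
contact_force: [0.5, -0.4, -0.7]
opening: 0.768
```

```bash
python3 - <<'E'
from h import *
goto(k2w(-.0077,-.0005,.041),8.6,0); print(w2k(r.get_state()['tool_pos'])*1000)
E
```

```text
t 26.3 pos [0.542  0.19   0.0816] F [ 0.5 -0.4 -0.7] op 67.7
turn [-0.01 -0.    0.16] shift cm [ 4.06 -0.12  0.33]
[-11.03436996   0.65240755  81.62369677]
```

>>> {"method": "drive_tool", "body": {"deltas": [[[0,0,0],[0,0,0.2],6.2],[[0,0,0],[0,0,0.1],6.2],[[0,0,0],[0,0,0.1],6.2],[[0,0,0],[0,0,0],6.2]]}}

```text
clock: 26.63
tool_pos: [0.5466, 0.1906, 0.0818]
eef_rot: [-0.054, 0.705, 0.052, 0.706]
contact_force: [1.0, 0.3, -1.5]
opening: 0.775
```

>>> {"method": "drive_tool", "body": {"deltas": [[[0,0,0],[0,0,0.1],6.2],[[0,0,0],[0,0,0],6.2]]}}

```text
clock: 26.8
tool_pos: [0.5469, 0.1906, 0.0814]
eef_rot: [-0.054, 0.705, 0.052, 0.705]
contact_force: [-1.1, -0.8, -0.2]
opening: 0.766
```

>>> {"method": "drive_tool", "body": {"deltas": [[[0,0,0],[0,0,0.1],6.2],[[0,0,0],[0,0,0],6.2]]}}

```text
clock: 26.97
tool_pos: [0.5471, 0.1906, 0.0812]
eef_rot: [-0.054, 0.706, 0.052, 0.705]
contact_force: [-1.9, -0.2, 1.1]
opening: 0.765
```

>>> {"method": "drive_tool", "body": {"deltas": [[[0,0,0],[0,0,-0.26],6.2],[[0,0,0],[0,0,0],6.2],[[0,0,0],[0.4,0,0],6.2],[[0,0,0],[0.4,0,0],6.2],[[0,0,0],[0.4,0,0],6.2],[[0,0,0],[0,0,0],6.2]]}}

```text
clock: 27.47
tool_pos: [0.5453, 0.1899, 0.0683]
eef_rot: [-0.054, 0.705, 0.052, 0.705]
contact_force: [-0.9, -0.4, -1.0]
opening: 0.768
```

```bash
python3 - <<'E'
from h import *
goto(k2w(-.0075,-.0005,.041),8.6,0); print(w2k(r.get_state()['tool_pos'])*1000)
E
```

```text
t 27.4667 pos [0.5453 0.1899 0.0683] F [-0.9 -0.4 -1. ] op 67.6
turn [-0.03 -0.06  0.21] shift cm [ 2.73 -0.06  0.03]
[-7.79576455  0.07718395 68.26940638]
```

>>> {"method": "drive_tool", "body": {"deltas": [[[0,0,0],[0.5,0,0],6.2],[[0,0,0],[0.5,0,0],6.2],[[0,0,0],[0.5,0,0],6.2],[[0,0,0],[0.5,0,0],6.2],[[0,0,0],[0.3,0,0],6.2],[[0,0,0],[0.2,0,0],6.2],[[0,0,0],[0,0,0],6.2]]}}

```text
clock: 28.05
tool_pos: [0.5453, 0.1902, 0.0438]
eef_rot: [-0.054, 0.705, 0.052, 0.705]
contact_force: [0.5, -0.0, 0.1]
opening: 0.767
```

>>> {"method": "drive_tool", "body": {"deltas": [[[0,0,0],[0.2,0,0],6.2],[[0,0,0],[0.1,0,0],6.2],[[0,0,0],[0,0,0],6.2],[[0,0,0],[0,0,0],6.2]]}}

```text
clock: 28.38
tool_pos: [0.5456, 0.1903, 0.0414]
eef_rot: [-0.054, 0.705, 0.052, 0.705]
contact_force: [0.6, -0.1, -0.0]
opening: 0.769
```

>>> {"method": "drive_tool", "body": {"deltas": [[[0,0,0],[0.1,0,0],6.2],[[0,0,0],[0.1,0,0],6.2],[[0,0,0],[0,0,0],6.2],[[0,0,0],[0,0,0],6.2]]}}

```text
clock: 28.72
tool_pos: [0.5458, 0.1904, 0.0407]
eef_rot: [-0.054, 0.705, 0.052, 0.706]
contact_force: [-1.1, -1.5, 9.3]
opening: 0.771
```

Floor contact at the expected height. Release, raise and back off for a look.

>>> {"method": "drive_tool", "body": {"deltas": [[[0,0,0],[0,0,0],7.5],[[0,0,0],[0,0,0],8.8],[[0,0,0],[0,0,0],8.8],[[0,0,0],[0,0,0],8.8],[[0,0,0],[-2,0,0],8.8],[[0,0,0],[-4,0,0],8.8],[[0,0,0],[-4,0,0],8.8],[[0,0,0],[-4,0,0],8.8],[[0,0,0],[-4,0,-3],8.8],[[0,0,0],[0,0,-3],8.8],[[0,0,0],[0,0,0],8.8],[[0,0,0],[0,0,0],8.8]]}}

```text
clock: 29.72
tool_pos: [0.49, 0.182, 0.213]
eef_rot: [-0.055, 0.705, 0.052, 0.705]
contact_force: [0.4, 0.3, 0.7]
opening: 0.994
```

```bash
python3 - <<'E'
from h import *
s=r.get_state();print(s['tool_pos'],s['contact_force'])
d=snap('wrist','w10.png'); np.save('w10.npy',d['wc'])
(u,v)=proj(d,k2w(0,0,.03)); u,v=int(u),int(v); print(u,v)
a=cv2.resize(d['color'][max(v-75,0):v+75,u-65:u+65],None,fx=3.4,fy=3.4,interpolation=cv2.INTER_CUBIC)
b=snap('side')['color'][165:265,260:355]; b=cv2.resize(b,None,fx=3.6,fy=3.6,interpolation=cv2.INTER_CUBIC)
H=max(len(a),len(b));o=np.zeros((H,a.shape[1]+b.shape[1],3),np.uint8); o[:len(a),:a.shape[1]]=a; o[:len(b),a.shape[1]:]=b
cv2.imwrite('pics/end.png',o[:,:,::-1])
E
```

```text
[0.48997708 0.18198053 0.21304972] [0.44273381 0.31752536 0.6962375 ]
314 229
```

View pics/end.png

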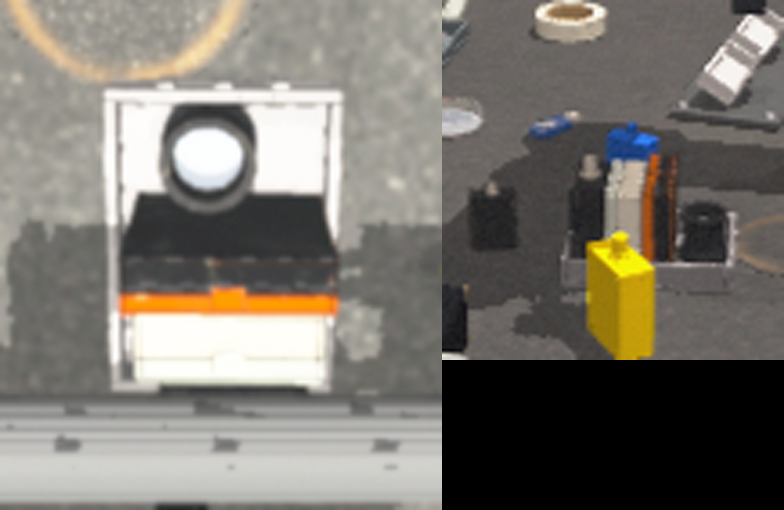

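```bash
python3 -c "
from plant import r
s=r.get_state();print(s['clock'],s['contact_force'],abs(s['qd']).max());print(r.finish_job())"
```

```text
29.8167 [-0.31427697 -0.77396315 -0.28977295] 0.018710841090894256
the job is handed in; nothing more can be done
None
```

All four things now stand in one row in the kit box, and I handed the job in at 29.8 s. I dragged the loupe to the -x wall and pulled the signal box towards the +x wall. The white sample box pushed the signal box the rest of the way. The dark and orange probe box then went into the gap left between the sample box and the loupe.

**Last checks:**
- The final wrist and side pictures show loupe, probe box, sample box and signal box upright and square across the box.
- Both hinged boxes reached the floor where the height of their grip said they would, each with about 9 N of contact.
- The arm is clear, reading under 1 N, and none of the desk things in view looks moved. I did not measure the bystanders' positions.

**What disagreed or went wrong:**
- **Signal box:** it slipped in the jaws on the first drag and stopped about 6 mm short of the wall. The wrist picture showed this, and the sample box push closed it up until firm resistance.
- **Kit box position:** it differed by about 1 mm between camera views, so I found the gap for the probe box by touch against the sample box.
- **Loupe height:** triangulating its top gave about 24 mm, not the 38 mm expected. I worked with the listed height.
- **First lean at the stand:** the arm reached only part of the 30 degree turn near a wrist singularity, and smaller steps finished it.

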